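# Season the pan with the long gravity mill from the spice drawer

### The job

Pull the drawer of the spice unit wide open, lift the longer of the two steel mills out of its cradle and bring it over the pan on the hob. Tip it steeply head-down (its grinding head well below its base, about 45 degrees or more) and finish while still holding it like that, quite still in the gripper: the head over the pan's opening, above the rim by no more than about a hand's width, touching nothing. Leave the short mill and the spice jar lying in the drawer, do not knock the pan, and leave the other things on the worktop where they are.

Things in the scene. Friction and masses are not known exactly. Their poses are not given: they have to be found in the camera images.
- unit_front (a point): Middle of the top edge of the drawer unit's front, 109 mm above the worktop. The unit is a low fixed box, dark wood with a beige front, 240 mm deep, 360 mm wide, 109 mm high, with one drawer. The point's x axis runs level from front to back of the unit, y along its width, z up; the front faces -x (roughly towards the robot). The closed drawer's front panel is flush with this point.
- unit_drawer0 (a joint): Opening of the drawer in m: 0 closed (at the start), at most 0.165; it slides along the unit's own -x with about 1 N of friction and stays where it is left. Inner floor 22 mm, side walls 87 mm, front panel 95 mm above the worktop at their tops. The cradles are fully out from under the unit's top at about 0.15.
- unit_drawer0_handle (a point): Middle of the drawer's black bar handle: a round bar of 11 mm diameter, 120 mm long along the unit's y, 71 mm above the worktop (38 mm below the unit's top), its axis 35 mm in front of the drawer's front panel. Two stems of 8 mm join it to the panel 51 mm either side of the middle. It moves with the drawer.
- long_mill: The longer steel mill, the one to use: round, 130 mm long, 42 mm in diameter, about 0.24 kg, lying level along its own x axis. Origin at mid-length on its axis; +x runs from the grinding head (black tapered cap after a clear collar) to the flat base; the head lies towards the drawer's front. It may roll about its x axis. Its middle lies 124 to 130 mm behind the handle bar's axis.
- long_mill_head (a point): Centre of the end face of the long mill's grinding head, 65 mm from the mill's origin along its own -x.
- short_mill: The shorter steel mill, not to be used: of the same make, 95 mm long, 42 mm in diameter, lying in another lane, origin at mid-length on its axis. Stays in the drawer.
- spice_jar: Closed glass spice jar with a steel cap, 90 mm long, 42 mm in diameter, lying in the third lane, origin at mid-length on its axis. Stays in the drawer.
- pan: Loose steel saucepan (1.4 kg) on the black hob: 160 mm across the rim, wall 4 mm, 80 mm high, origin at the centre of its underside on the hob's 5 mm thick glass; a black handle goes out along its own +y to 240 mm from the centre, rising to 96 mm above the pan's underside.
- pan_rim (a point): Centre of the pan's mouth, at the height of its rim (85 mm above the worktop).
- canister: Bystander: black round canister with a ring on its lid, 94 mm across, 107 mm high, origin under its centre.
- cup: Bystander: white ceramic cup, 76 mm across, 80 mm high, origin under its centre.
- tumbler_a: Bystander: glass tumbler on the round wooden tray, 72 mm across, 85 mm high, origin under its centre.
- tumbler_b: Bystander: a second glass tumbler of the same size on the same tray, origin under its centre.
- cradle (a point): Centre of the cradle in the drawer (middle lane, at the height of the lying things' axes: 30 mm above the drawer's floor, 52 mm above the worktop); moves with the drawer. Three parallel lanes 95 mm apart hold the two mills and the jar in any order. Each lane is two light-wood V saddles, 8 mm thick, 34 mm either side of the middle, so fingers have room between them.

How it is judged:
On the way, in this order (a step that is already met when the one before it is completed fails the run):
1. the drawer is pulled wide open (at least 125 mm), the long mill still lying in its cradle (value of joint unit_drawer0 above 0.125 m and height (world z) of long_mill below 0.07 m), for 0.2 s.
2. the long mill is lifted clear of the drawer in the gripper (height (world z) of long_mill above 0.13 m and contact force between the fingers and long_mill above 1 N), for 0.2 s.
At the end, for the whole second after the job is handed in: Gripper holds the long mill still, head at least 33 deg below level, its end within 72 mm (level) of the pan mouth's centre and 5 to 140 mm above the rim, not touching the pan; short mill and jar down in the drawer; pan flat (angle between long_mill's own x axis and vertical below 1 rad and horizontal distance between long_mill_head and pan_rim below 0.072 m and z of long_mill_head in the frame of pan_rim between 0.005 and 0.14 m and contact force between the fingers and long_mill above 1 N and contact force between long_mill and pan below 0.3 N and linear speed of long_mill below 0.03 m/s and angular speed of long_mill below 0.2 rad/s and height (world z) of each of short_mill, spice_jar below 0.07 m and angle between pan's own z axis and vertical below 0.05 rad); the arm keeps its last pose, push and grip.
It fails at once if the short mill or the spice jar is taken out of the drawer (height (world z) of any of short_mill, spice_jar above 0.085 m).
It fails at once if the pan is knocked (moved over 25 mm) (distance of pan from where it was at the start of the episode above 0.025 m).
It fails at once if a bystander on the worktop is moved over 40 mm (distance of any of canister, cup, tumbler_a, tumbler_b from where it was at the start of the episode above 0.04 m).
It also fails if it takes over 58 s, if anything falls off the work surface, if the arm or the gripper's body presses on something with over 40 N, if the wrist force passes 120 N, or if a joint passes its speed limit or range.

### The arm

A 6-joint arm with a two-finger parallel gripper is mounted at the origin on the work surface. World frame = base frame: x ahead of the robot, y to its left, z up, the work surface at z = 0. Lengths are in m, angles in rad, forces in N, time in s.
With the tool pointing down it reaches from about 0.3 to 0.75 m from the base axis. Payload 8.5 kg.
Tool frame: the origin (TCP) lies between the finger pads; the fingertips stand 11 mm ahead of it and the grasp point (between the pads) lies 8 mm behind it; z points along the fingers, y is the line along which they close (so a half turn about z gives the same grasp; the last joint's range is limited). The gripper opens to 88 mm and grips with 3 to 60 N. Pads are 18 mm wide; open, the fingers measure 123 mm over their backs; the gripper's body (75 mm by 187 mm) begins 45 mm behind the grasp point.
Start: joints at [1.119, 0.381, 1.297, -0, 1.464, -0.215], TCP at [0.129, 0.535, 0.25] pointing down, gripper open.
Joint ranges: [-3.11, 3.11], [-0.89, 2.33], [0.22, 2.48], [-1.42, 4.56], [0.17, 2.85], [-2.88, 2.88]. Speed limits (rad/s): [2.39, 2.39, 3.14, 3.14, 3.14, 3.14].

### API

Orientations are given as a unit quaternion [x, y, z, w].
In Python, from rig import * gives the robot as it stands. The module is installed in compiled form; this text tells all that it offers. Calls block until the motion is done:
- reach(position, orientation): joint-space move of the TCP to a pose.
- movel(position, rot=None, speed=0.15, max_force=None): straight line of the TCP; rot=None keeps the orientation; speed is the mean speed in m/s. With max_force (N) it stops when the force on the tool has changed by that much, and returns True; else False.
- movej(angles): joint-space move.
- gripper_to(opening): finger opening in m; the grip force is fixed at half the most; returns when the fingers have stopped.
- sleep(seconds).
- ik(position, orientation): joint angles nearest the present ones, or None.
- sense(): the state.
- capture(name): name is "scene" or "side" or "wrist"; returns the picture (480x640x3 uint8, red, green, blue); there is no depth.
- camera_info(name): a dict with "intrinsics" (3x3 intrinsics, pixels), "R" (3x3) and "t" (3): a world point X has camera coordinates R X + t; the wrist camera has in their place "T_tool_cam" (4x4, takes a point from camera to tool coordinates, whose origin is the TCP and whose axes are the flange's). Camera axes: x right, y down, z forward; pixel columns grow to the right and rows downward; lengths in m; the calibration is good to about 2 mm. A picture is of the moment at which its call begins: read the wrist's pose just before it. camera_info takes no time and is no camera call.
A pose or a line that the arm cannot do raises Unreachable and nothing moves.
- job_done(): hands the job in; it is judged then, once.
The state is a dict: "t": time; "joint_pos": joint angles; "qd": joint speeds; "effort": joint torques, N m; "eef_pos": TCP position; "eef_rot": TCP orientation; "wrist_force": force on the tool from outside, world axes, zero at the start; "moment": the same for the moment, N m; "grip_width": finger opening in m; "gripper_force": force on a finger pad.
Only numpy, scipy, OpenCV 4.12 (cv2) and the standard library are available. Lean on these libraries where they do the work, as an engineer would, in place of code of your own. Each camera call takes 0.05 s, during which the arm holds its last target. There are 200 camera calls.

## Working session

There is one attempt and no reset: what is moved stays moved. The work goes in short steps, each a Python script; the robot and the scene stay as the last script left them, time stands still between calls to the robot, and variables do not carry over. Pictures are saved under pics/ and viewed, at most 10 in all, crops included, and the job is handed in when it is done.

```bash
mkdir -p pics; ls; python3 - <<'E'
from rig import *
import cv2
for n in ("scene","side","wrist"):
    cv2.imwrite(f"pics/{n}0.png",capture(n)[:,:,::-1]); print(n,camera_info(n))
s=sense();print(s['t'],s['eef_pos'],s['eef_rot'],s['wrist_force'])
E
```

```text
pics
scene {'intrinsics': array([[531.64911115,   0.        , 311.75726215],
       [  0.        , 531.64911115, 232.2735671 ],
       [  0.        ,   0.        ,   1.        ]]), 'R': array([[-0.08300492,  0.99636827, -0.0189858 ],
       [ 0.76668016,  0.051676  , -0.63994619],
       [-0.63664097, -0.06767472, -0.76818514]]), 't': array([ 0.14612262, -0.38112252,  1.84544007])}
side {'intrinsics': array([[447.16036992,   0.        , 322.0477649 ],
       [  0.        , 447.16036992, 243.10176694],
       [  0.        ,   0.        ,   1.        ]]), 'R': array([[ 0.89816923, -0.43964852, -0.00110447],
       [-0.32501599, -0.66228758, -0.67508501],
       [ 0.29606865,  0.60669955, -0.73773912]]), 't': array([-0.57518278,  0.21510741,  1.10980144])}
wrist {'intrinsics': array([[361.77825337,   0.        , 317.83236135],
       [  0.        , 361.77825337, 232.43572531],
       [  0.        ,   0.        ,   1.        ]]), 'T_tool_cam': array([[ 1.10000249e-03, -9.56774581e-01, -2.90828456e-01,
         7.46759611e-02],
       [ 9.99999374e-01,  9.92832401e-04,  5.16060206e-04,
        -5.22368913e-04],
       [-2.05009373e-04, -2.90828842e-01,  9.56775074e-01,
        -1.34512666e-01],
       [ 0.00000000e+00,  0.00000000e+00,  0.00000000e+00,
         1.00000000e+00]])}
0.15 [0.12895383 0.53448752 0.24931393] [ 1.18129039e-01  9.92998122e-01 -4.76813307e-04 -1.81584950e-04] [ 0.07601786  0.47844645 -0.56592608]
```

View pics/scene0.png

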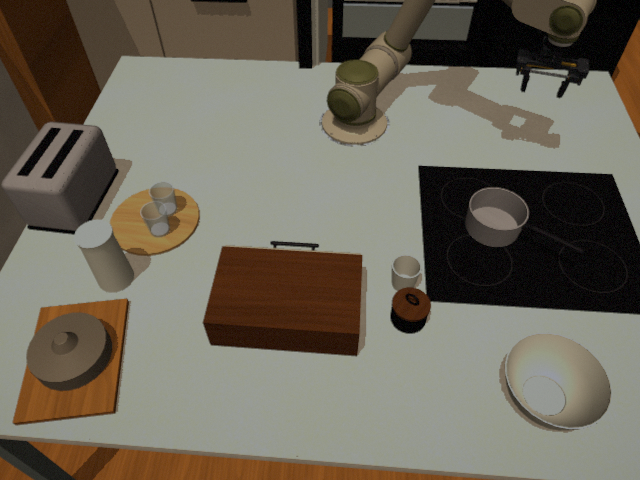

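View pics/side0.png

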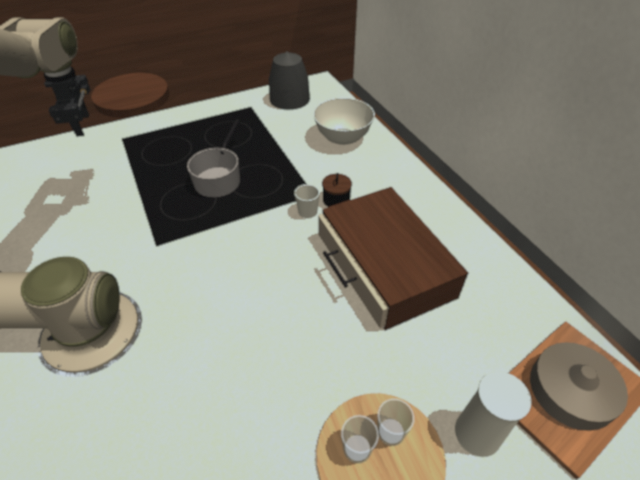

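The scene view shows the unit top with front corners near (222,248) and (363,256), the handle from (272,244) to (318,247), and the pan mouth near (497,207). In the side view the handle runs from (325,254) to (350,284) and the pan mouth is near (214,163).

```bash
cat > h.py <<'E'
from rig import *
import numpy as np, cv2
from scipy.spatial.transform import Rotation as Rn
def cam(n):
    c=camera_info(n)
    if n!="wrist": return c["intrinsics"],c["R"],c["t"]
    s=sense(); M=np.eye(4); M[:3,:3]=Rn.from_quat(s["eef_rot"]).as_matrix(); M[:3,3]=s["eef_pos"]
    W=np.linalg.inv(M@c["T_tool_cam"]); return c["intrinsics"],W[:3,:3],W[:3,3]
def plane(C,uv,z):
    K,R,t=C; o=-R.T@t; d=R.T@np.linalg.inv(K)@[uv[0],uv[1],1.]
    return o+d*(z-o[2])/d[2]
def proj(C,X):
    K,R,t=C; p=K@(R@np.asarray(X)+t); return p[:2]/p[2]
def tri(C1,u1,C2,u2):
    P=[c[0]@np.c_[c[1],c[2]] for c in(C1,C2)]
    X=cv2.triangulatePoints(P[0],P[1],np.float64(u1).reshape(2,1),np.float64(u2).reshape(2,1)).ravel(); return X[:3]/X[3]
E
cat > m1.py <<'E'
from h import *
S,D=cam("scene"),cam("side")
a=cv2.imread("pics/scene0.png"); b=cv2.imread("pics/side0.png")
def ends(im,box,thr):
    x0,y0,x1,y1=box; g=cv2.cvtColor(im,6)[y0:y1,x0:x1]
    n,l,st,c=cv2.connectedComponentsWithStats((g<thr).astype(np.uint8))
    k=1+np.argmax(st[1:,4]); p=np.argwhere(l==k)[:,::-1]+[x0,y0]
    (cx,cy),(w,h),an=cv2.minAreaRect(p.astype(np.float32)); return (cx,cy),(w,h,an),st[k,4]
def top(im,box):
    hsv=cv2.cvtColor(im,cv2.COLOR_BGR2HSV); m=((hsv[...,0]<14)&(hsv[...,1]>100)&(hsv[...,2]>30)).astype(np.uint8)
    x0,y0,x1,y1=box; z=np.zeros_like(m); z[y0:y1,x0:x1]=m[y0:y1,x0:x1]
    c=max(cv2.findContours(z,0,1)[0],key=cv2.contourArea); return cv2.approxPolyDP(c,5,True)[:,0]
print("handle scene",ends(a,(262,236,326,252),60)); print("handle side",ends(b,(318,246,358,290),50))
for n,im,C,box in(("scene",a,S,(190,236,380,365)),("side",b,D,(310,180,480,330))):
    for p in top(im,box): print(n,p,plane(C,p,.109).round(3))
v=cv2.cvtColor(a,6)
for n,C,p in(("scene",S,(497,207)),("side",D,(214,163))): print("pan",n,plane(C,p,.085).round(3))
h=np.hstack([cv2.resize(a[170:270,430:600],None,fx=2.35,fy=3,interpolation=2),cv2.resize(b[120:220,170:270],None,fx=3,fy=3,interpolation=2)])
h2=np.hstack([cv2.resize(a[235:260,262:342],None,fx=5,fy=5,interpolation=2),cv2.resize(b[240:300,310:370],(300,125*1),interpolation=2)])
h3=np.zeros((300+125,max(h.shape[1],h2.shape[1]),3),np.uint8); h3[:300,:h.shape[1]]=h; h3[300:,:h2.shape[1]]=h2
cv2.imwrite("pics/c1.png",h3)
E
python3 m1.py
```

```text
handle scene ((294.4017028808594, 245.1707000732422), (47.095062255859375, 5.930924415588379, 3.3664605617523193), np.int32(160))
handle side ((335.3844909667969, 268.4314270019531), (38.27362060546875, 3.1844613552093506, 57.2647705078125), np.int32(76))
scene [222 248] [ 0.662 -0.32   0.109]
scene [203 322] [ 0.879 -0.323  0.109]
scene [212 344] [ 0.933 -0.29   0.109]
scene [356 354] [0.934 0.031 0.109]
scene [361 256] [0.664 0.035 0.109]
side [390 188] [0.875 0.027 0.109]
side [324 210] [0.66  0.028 0.109]
side [389 305] [ 0.654 -0.322  0.109]
side [386 327] [ 0.617 -0.369  0.109]
side [456 297] [ 0.806 -0.372  0.109]
side [466 273] [ 0.873 -0.325  0.109]
pan scene [0.45  0.405 0.085]
pan side [0.453 0.401 0.085]
```

View pics/c1.png

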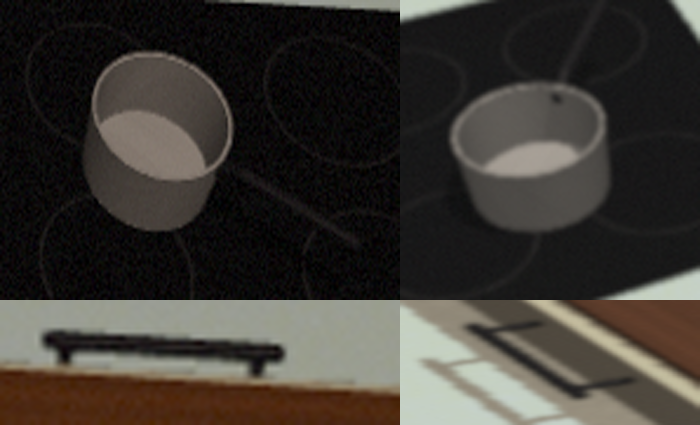

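The crops give the pan mouth centre at (499.4,208.7) in scene and (212.7,163.7) in side. The handle bar middle is at (294.7,244.2) in scene.

```bash
python3 - <<'E'
from h import *
S,D=cam("scene"),cam("side")
print("pan",plane(S,(499.4,208.7),.085),plane(D,(212.7,163.7),.085),tri(S,(499.4,208.7),D,(212.7,163.7)))
print("hdl",plane(S,(270.9,243),.071),plane(S,(318.5,245.6),.071),plane(S,(294.7,244.2),.071))
# side: crop scale 5 x, 125/60 y
e=[(310+(472-400)/5,240+(328-300)/(125/60)),(310+(583-400)/5,240+(394-300)/(125/60))]
print(e,[plane(D,p,.071) for p in e],tri(S,(294.7,244.2),D,np.mean(e,0)))
def down(yaw,tilt=0): # tool x at yaw+pi, tilt forward about tool y
    return (Rn.from_euler('z',yaw)*Rn.from_quat([0,1,0,0])*Rn.from_euler('y',-tilt)).as_quat()
for y in(np.pi/2,-np.pi/2):
  for p in([.622,-.145,.071],[.622,-.145,.2],[.46,-.145,.071]): print(y,ik(p,down(y)))
for y in(0,np.pi):print('mill',y,ik([.59,-.24,.05],down(y)),ik([.59,-.05,.2],down(y)))
for y in np.arange(-1.5,2.1,.5):
  h=np.array([np.cos(y),np.sin(y),0])
  q=down(y,.9);R=Rn.from_quat(q).as_matrix();
  head=np.array([.452,.403,.15]); print(y,R[:,2].round(2),R[:,0].round(2),ik(head-.065*R[:,0]+.008*R[:,2],q))
E
```

```text
pan [0.45579984 0.41087773 0.085     ] [0.44872392 0.39924607 0.085     ] [0.44985781 0.41283553 0.07698179]
hdl [ 0.60744116 -0.20406754  0.071     ] [ 0.60761886 -0.07674482  0.071     ] [ 0.60719222 -0.14024478  0.071     ]
[(324.4, 253.44), (346.6, 285.12)] [array([ 0.60532797, -0.08598918,  0.071     ]), array([ 0.60858439, -0.20425083,  0.071     ])] [ 0.60681049 -0.14209495  0.0683664 ]
1.5707963267948966 [-4.14056475e-01  6.97453846e-01  1.27413837e+00 -4.44089210e-16
  1.17000044e+00  2.72753618e+00]
1.5707963267948966 [-4.14056475e-01  5.72689643e-01  1.11268203e+00 -4.44089210e-16
  1.45622098e+00  2.72753618e+00]
1.5707963267948966 [-5.51453259e-01  4.87030030e-01  1.73551821e+00 -4.44089210e-16
  9.19044417e-01  2.59013939e+00]
-1.5707963267948966 [-4.14056475e-01  6.97453846e-01  1.27413837e+00 -4.44089210e-16
  1.17000044e+00 -4.14056475e-01]
-1.5707963267948966 [-4.14056475e-01  5.72689643e-01  1.11268203e+00 -4.44089210e-16
  1.45622098e+00 -4.14056475e-01]
-1.5707963267948966 [-5.51453259e-01  4.87030030e-01  1.73551821e+00 -4.44089210e-16
  9.19044417e-01 -5.514532
[... 467 characters left out ...]
0.62 -0.78] [ 0.71918089  0.75889906  1.02624751 -0.72269798  1.90710062  0.60052768]
-1.0 [ 0.42 -0.66 -0.62] [-0.34  0.52 -0.78] [ 0.76207195  0.66498447  1.22608735 -0.87912256  1.51641591  0.36752866]
-0.5 [ 0.69 -0.38 -0.62] [-0.55  0.3  -0.78] [ 0.75480761  0.56153655  1.44036895 -1.01444794  1.06910533  0.17405952]
0.0 [ 0.78  0.   -0.62] [-0.62  0.   -0.78] [ 0.68011464  0.46973028  1.62415823 -1.12694822  0.57695393 -0.05016932]
0.5 [ 0.69  0.38 -0.62] [-0.55 -0.3  -0.78] None
1.0 [ 0.42  0.66 -0.62] [-0.34 -0.52 -0.78] None
1.5 [ 0.06  0.78 -0.62] [-0.04 -0.62 -0.78] None
2.0 [-0.33  0.71 -0.62] [ 0.26 -0.57 -0.78] [0.29031716 0.5704421  1.42219589 0.90325552 1.4145865  2.72553295]
```

Both views agree on the handle at about (0.607, -0.142, 0.07) and the pan mouth at about (0.452, 0.405). Next I pull the drawer.

```bash
cat >> h.py <<'E'
def down(yaw,tilt=0):
    return (Rn.from_euler('z',yaw)*Rn.from_quat([0,1,0,0])*Rn.from_euler('y',-tilt)).as_quat()
E
python3 - <<'E'
from h import *
q=down(-np.pi/2); gripper_to(.022)
reach([.607,-.142,.2],q); print(sense()['t'],sense()['eef_pos'],sense()['wrist_force'],sense()['grip_width'])
print(movel([.607,-.142,.07],speed=.1,max_force=8)); 
gripper_to(0); s=sense(); print(s['t'],s['eef_pos'],s['grip_width'],s['gripper_force'],s['wrist_force'])
if .006<s['grip_width']<.016:
    print(movel([.607-.161,-.142,.07],speed=.08,max_force=25)); s=sense(); print(s['t'],s['eef_pos'],s['grip_width'],s['wrist_force'])
    gripper_to(.022); x,y,z=sense()['eef_pos']; movel([x,y,.2]); 
    reach([.50,-.142,.32],down(0)); gripper_to(.07); s=sense(); print(s['t'],s['eef_pos'],s['eef_rot'])
for n in("wrist","scene"): cv2.imwrite(f"pics/{n}1.png",capture(n)[:,:,::-1])
E
```

```text
4.125 [ 0.60711673 -0.14120644  0.20013567] [-0.81321589  0.07393623 -0.26249708] 0.02200979365437514
False
5.9167 [ 0.60627353 -0.14206476  0.07036355] 0.009755094332913258 29.993386566638947 [-5.15953383  0.09843016  4.9916397 ]
False
8.075 [ 0.4449105  -0.14104545  0.07027824] 0.009953869937364348 [0.40133369 5.85171893 9.91386332]
11.6583 [ 0.49999601 -0.14200788  0.31999207] [ 1.74102898e-05  1.00000000e+00  6.39171080e-07 -2.88069594e-07]
```

View pics/wrist1.png

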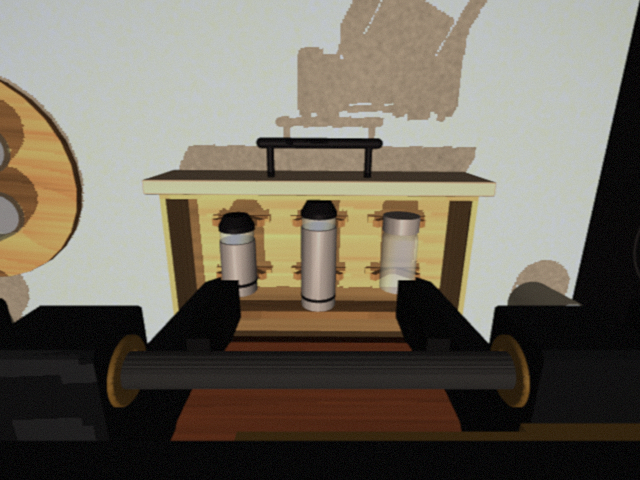

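View pics/scene1.png

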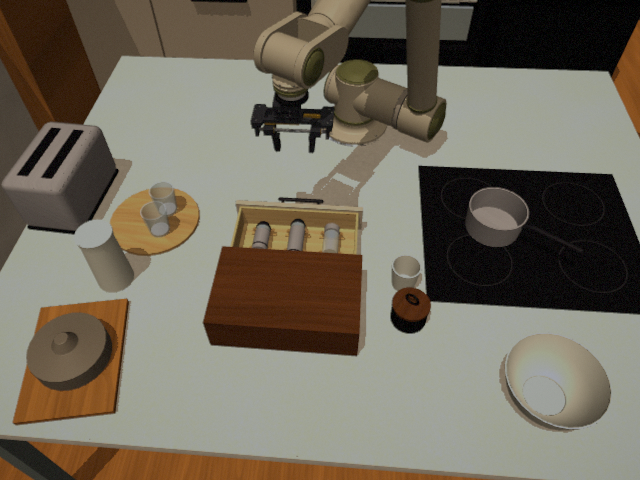

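Drawer is open with all items still in it. In the wrist view the long mill is in the middle lane, head at (319,203) and base at (318,309); the handle spans (258–382,143).

```bash
python3 - <<'E'
from h import *
C=cam("wrist")
for n,p,z in(("hL",(258,143),.071),("hR",(382,143),.071),("head",(319,203),.06),("neck",(319,225),.073),("base",(318,303),.07),("mid",(319,260),.073),("L",(302,260),.055),("R",(337,260),.055)): print(n,plane(C,p,z).round(4))
S=cam("scene")
print(plane(S,(295,238),.07), plane(S,(279,200),.071),plane(S,(322,201.5),.071))
E
```

```text
hL [ 0.4455 -0.2042  0.071 ]
hR [ 0.4454 -0.0764  0.071 ]
head [ 0.5109 -0.1412  0.06  ]
neck [ 0.5327 -0.1412  0.073 ]
base [ 0.6292 -0.1421  0.07  ]
mid [ 0.5737 -0.1411  0.073 ]
L [ 0.5807 -0.1611  0.055 ]
R [ 0.5807 -0.1197  0.055 ]
[ 0.5851641  -0.14176944  0.07      ] [ 0.44975726 -0.2017192   0.071     ] [ 0.44758238 -0.07879293  0.071     ]
```

The mill measures 41 mm across with its middle at (0.572, -0.141), 127 mm behind the bar, as it should be. Next I grasp and lift it.

```bash
python3 - <<'E'
from h import *
gripper_to(.066)
movel([.572,-.141,.2],speed=.2); print(movel([.572,-.141,.045],speed=.08,max_force=10))
s=sense(); print(s['eef_pos'],s['wrist_force'])
gripper_to(0); s=sense(); print(s['t'],s['grip_width'],s['gripper_force'])
if s['grip_width']>.035:
    movel([.572,-.141,.16],speed=.08); movel([.56,-.141,.30],speed=.15); s=sense(); print(s['t'],s['grip_width'],s['gripper_force'],s['wrist_force'])
for n in("wrist","side"): cv2.imwrite(f"pics/{n}2.png",capture(n)[:,:,::-1])
a=np.hstack([cv2.resize(cv2.imread("pics/wrist2.png"),(400,300)),cv2.resize(cv2.imread("pics/side2.png")[100:400,200:600],(400,300))]); cv2.imwrite("pics/c2.png",a)
for y in(-1.,-.5,0):
  q=down(y,.95);R=Rn.from_quat(q).as_matrix()
  for z in(.27,.145): print(y,z,ik(np.array([.452,.405,z])-.065*R[:,0]+.008*R[:,2],q))
E
```

```text
False
[ 0.57215322 -0.14105164  0.04533307] [-0.54558538 -0.1135129   0.47366225]
15.475 0.04110132765174368 29.457524581812322
18.15 0.04106614374137302 29.768974562175572 [-0.06851332 -0.23356298 -3.26861777]
-1.0 0.27 [ 0.77907999  0.57687529  1.05144463 -0.93253119  1.70568357  0.16918219]
-1.0 0.145 [ 0.77907999  0.68623767  1.22201259 -0.92114103  1.53691543  0.39307129]
-0.5 0.27 [ 0.77357351  0.44714383  1.28225362 -0.96671676  1.23756203 -0.04207493]
-0.5 0.145 [ 0.77357351  0.57797237  1.45150587 -1.07955672  1.08020424  0.23736301]
0 0.27 [ 0.69553185  0.32920031  1.47415182 -0.89009374  0.73516957 -0.37727086]
0 0.145 [ 0.69553185  0.48187954  1.64952203 -1.2718802   0.57688716  0.09968643]
```

View pics/c2.png

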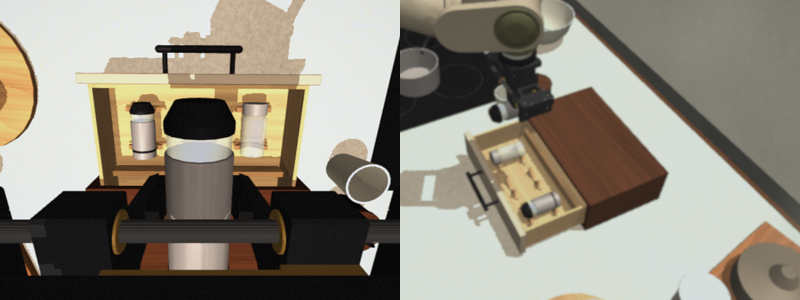

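The mill is held level with its head on the camera side, and the short mill and jar are still in the drawer. Now I carry it over the pan and tip it.

```bash
python3 - <<'E'
from h import *
q=down(-.5,.95);R=Rn.from_quat(q).as_matrix()
f=lambda z:np.array([.452,.405,z])-.065*R[:,0]+.008*R[:,2]
reach(f(.27),q); print(sense()['t'],sense()['eef_pos'],sense()['grip_width'])
print(movel(f(.15),speed=.06,max_force=10)); sleep(.5)
s=sense(); print(s['t'],s['eef_pos'],f(.15),s['grip_width'],s['gripper_force'],s['wrist_force'])
a=capture("scene")[130:330,360:627,::-1]; b=capture("side")[60:260,100:367,::-1]
cv2.imwrite("pics/c3.png",np.hstack([cv2.resize(i,(400,300)) for i in(a,b)]))
for n in("scene","side"): print(n,proj(cam(n),[.452,.405,.15]),proj(cam(n),[.452,.405,.085]))
E
```

```text
20.175 [0.49139304 0.38309244 0.31813846] 0.04085525856248577
False
22.825 [0.49090511 0.38373551 0.19822385] [0.49089158 0.38375343 0.19821854] 0.04084491334972079 29.66490726917982 [-0.3844807   0.21178583 -2.59411969]
scene [503.10226457 191.07810364] [497.02833624 207.5778579 ]
side [209.36107238 145.38161468] [213.1712907  162.42009788]
```

View pics/c3.png

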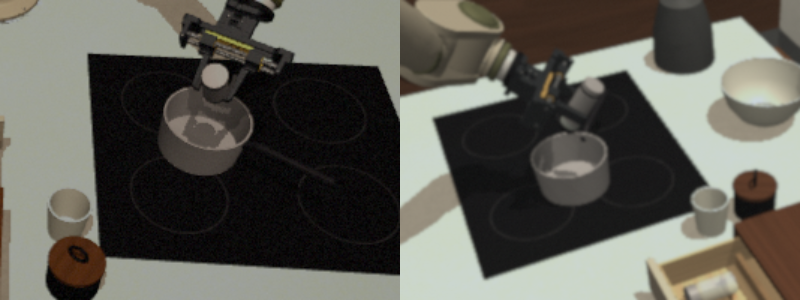

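Both views show the mill head-down over the pan mouth, base at about (215,76) in the left crop and (592,88) in the right one, touching nothing. I check the tilt against the predicted base position before handing in.

```bash
python3 - <<'E'
from h import *
R=Rn.from_quat(sense()['eef_rot']).as_matrix(); b=np.array(sense()['eef_pos'])-.008*R[:,2]-.065*R[:,0]
p=(proj(cam("scene"),b)-[360,130])*1.5; q=(proj(cam("side"),b)-[100,60])*1.5+[400,0]
print(b,p,q)
if np.linalg.norm(p-[215,76])<15 and np.linalg.norm(q-[592,88])<15: print(job_done())
E
```

```text
[0.51838433 0.36873785 0.25573266] [214.59920087  74.34910465] [592.55990338  83.3861369 ]
the job is handed in; nothing more can be done
None
```

The job is handed in: the drawer is open about 160 mm, and the long mill is held still, head-down at about 54°, over the pan mouth and about 65 mm above the rim; no verdict was returned.

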